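# Bring the hot-food counter into service

## Robot

A 6-joint arm with a two-finger parallel gripper is mounted at the origin on the work surface. World frame = base frame: x ahead of the robot, y to its left, z up, the work surface at z = 0. Lengths are in m, angles in rad, forces in N, time in s.
With the tool pointing down it reaches from about 0.275 to 0.75 m from the base axis. Payload 10.2 kg.
Tool frame: the origin (TCP) lies midway between the tips of the shut fingers; the grasp point (between the pads) lies 19 mm behind it; z points along the fingers, y is the line along which they close (so a half turn about z gives the same grasp; the last joint's range is limited). The gripper opens to 88 mm and grips with 3 to 60 N. Pads are 18 mm wide; open, the fingers measure 123 mm over their backs; the gripper's body (75 mm by 187 mm) begins 45 mm behind the grasp point.
Start: joints at [-1.407, 0.313, 1.498, -0, 1.331, -0.223], TCP at [0.198, -0.486, 0.21] pointing down, gripper open.
Joint ranges: [-2.94, 2.94], [-0.97, 2.17], [0.19, 2.56], [-1.23, 4.37], [0.02, 3.11], [-2.88, 2.88]. Speed limits (rad/s): [2.39, 2.39, 3.01, 3.14, 3.14, 3.14].

## Interface

Orientations are given as a unit quaternion [w, x, y, z].
In Python, from workcell import manip gives the robot as it stands. The module is installed in compiled form; this text tells all that it offers.
- The arm moves only by the shell command python3 -m inch 'ROWS'. ROWS is JSON, a list of rows, each a list of 3 entries, a list of its own where there are three numbers: the shift along the tool's x, y, z in mm, then the turn about the tool's z in units of 5 degrees (1.0 is 5 degrees), then the closure, from 0 (fully open) to 1 (shut). A call has exactly 10 rows; each row shifts and turns the commanded pose from where the row before left it, along the tool's axes as they then stand; what a row does not reach is not made up. A row lasts 1/12 s, in which the tool goes at most 41.7 mm and 7.16 degrees, less where a joint would pass 70% of its speed; a pose out of reach is approached as far as the arm can. A call is refused whole if a number of a shift passes 41.7 or a number of a turn 1, either way. A call with a gripper value outside its range is refused whole. The fingers move at their own pace and stop on an object; the grip force is fixed at half the most. Time passes only in rows, so rows that do not move let the fingers close, or fill a call up. It gives the time, the measured TCP pose, the force, the opening and the grip force at its end, in the units of the state.
- manip.observe(): the state, without advancing time (a new reading comes with each control period).
- manip.capture(name): name is "scene" or "top" or "wrist"; returns a dict with "pixels" (384x512x3 uint8, red, green, blue), "depth" (384x512 float32, m along the optical axis (not along the pixel's ray), 0 where there is no reading), "vertical_fov" (degrees; the focal length in pixels is half the picture's height over the tangent of half this angle, whatever the lens; pixels are square), "cx", "cy" (the principal point, pixels), "world_from_camera" (4x4, takes a point from camera to world coordinates); the wrist camera has in their place "mount" (4x4, takes a point from camera to tool coordinates, whose origin is the TCP and whose axes are the flange's). Camera axes: x right, y down, z forward; pixel columns grow to the right and rows downward; lengths in m; the calibration is good to about 2 mm. A picture is of the moment at which its call begins: read the wrist's pose just before it.
- manip.job_done(): hands the job in; it is judged then, once.
The state is a dict: "t": time; "joint_positions": joint angles; "qd": joint speeds; "effort": joint torques, N m; "tool_pos": TCP position; "ee_rot": TCP orientation; "contact_force": force on the tool from outside, world axes, zero at the start; "moment": the same for the moment, N m; "opening": opening from 0.0 (shut) to 1.0 (fully open); "grasp_force": force on a finger pad.
Only numpy, scipy, OpenCV 4.12 (cv2) and the standard library are available. Lean on these libraries where they do the work, as an engineer would, in place of code of your own. Each camera call takes 0.05 s, during which the arm holds its last target. There are 200 camera calls.

## Task

Bring the hot counter into service by pressing with the tips of the fingers: first push the orange half of the lamp rocker fully down, then push the blue key of the hold timer fully in so that it stays in, and last press the green start button fully down and let it come up again. Do not press the red button or the yellow and white keys, and do not lift, carry or knock over anything: the timer and the things standing about stay where they are.

Things in the scene. Friction and masses are not known exactly. Their poses are not given: they have to be found in the camera images.
- lamp_box: heat-lamp switch box: fixed grey block 80 (x) x 110 (y) x 45 mm high carrying one two-tone rocker; origin at the centre of its underside on the table, z up. The rocker lies along the box's y axis; its orange half is on the +y side, its black half on the -y side. Black rails (top 55 mm above the table) flank the rocker.
- rocker (a joint): lamp rocker, rad: 0 = off (black half level, orange half raised), 0.35 = on (orange half pushed down fully level). Each half is a face 34 mm wide and 36 mm long; hinge across the box along its x axis, 52 mm above the table. No spring: about 0.08 N m of friction (3 to 4 N at the press point), it stays where it is left.
- rocker_press (a point): point to push on the rocker: middle of the orange half's top face, 24 mm from the hinge; moves with the rocker. About 68 mm above the table when off, 60 mm when fully on. Its axes turn with the rocker.
- timer: hold timer: loose black plastic box 100 (x) x 200 (y) x 50 mm high, 0.9 kg, not fastened; origin at the centre of its underside, z up. Three square keys stand on top in a row along its y axis, 60 mm apart and 18 mm to the -x side of the middle: blue at y +60 mm, yellow at y 0, white at y -60 mm. Dark display strip along the +x side.
- key_blue (a joint): blue key of the hold timer, a square 30 mm cap, push distance in m: 0 = out (cap top 64 mm above the table), 0.008 = fully in (cap top 56 mm above the table). Latching: no spring, about 4 N of friction, it stays where it is pushed.
- key_blue_top (a point): centre of the top face of the blue key; moves with it
- key_yellow (a joint): yellow key of the hold timer, a square 30 mm cap, push distance in m: 0 = out (cap top 64 mm above the table), 0.008 = fully in (cap top 56 mm above the table). Latching: no spring, about 4 N of friction, it stays where it is pushed.
- key_white (a joint): white key of the hold timer, a square 30 mm cap, push distance in m: 0 = out (cap top 64 mm above the table), 0.008 = fully in (cap top 56 mm above the table). Latching: no spring, about 4 N of friction, it stays where it is pushed.
- start_box: start box: fixed white block 90 x 90 x 45 mm high with one green push button in the middle of its top; origin at the centre of its underside
- start (a joint): green start button, 40 mm in diameter in a black collar 56 mm in diameter whose top is 57 mm above the table; push distance in m: 0 = up (top 67 mm above the table), 0.006 = fully down. Sprung: fully down takes 5 N, it rises by itself when released.
- start_top (a point): centre of the top of the green button; moves with it
- stop_box: stop box: fixed yellow block 90 x 90 x 45 mm high with one red push button, otherwise like the start box; origin at the centre of its underside
- stop (a joint): red stop button, same shape and spring as the green one, 0 = up, 0.006 = fully down
- shaker: white shaker with a steel cap, 42 mm in diameter, 85 mm high, standing loose; origin at the centre of its underside
- ramekin: white ceramic ramekin, 68 mm in diameter, 40 mm high, loose; origin at the centre of its underside
- spice_jar: amber spice jar with a red cap, 48 mm in diameter, 70 mm high, loose; origin at the centre of its underside
- cup: blue ceramic cup, 66 mm in diameter, 75 mm high, loose; origin at the centre of its underside
- spatula: spatula, 240 mm long, lying loose along its own x axis; origin under its middle
- spoon: serving spoon, 220 mm long, lying loose along its own x axis; origin under its middle
Not all that is in view belongs to the job. There is more than one size of the timer; the job needs the largest.

How it is judged:
By the outcome, as a careful person would: the job done as asked, in the order asked, and still so for the second after the job is handed in, with the robot touching nothing.
It also fails if it takes over 48 s, if anything falls off the work surface, if the arm or the gripper's body presses on something with over 40 N, if the wrist force passes 120 N, or if a joint passes its speed limit or range.

## Working session

There is one attempt and no reset: what is moved stays moved. The work goes in short steps, Python scripts to look and compute and a shell command to move; the robot and the scene stay as the last step left them, time stands still between calls to the robot, and variables do not carry over. Pictures are saved under pics/ and viewed, at most 10 in all, crops included, and the job is handed in when it is done.

```bash
mkdir -p pics; cat > h.py <<'E'
import numpy as np, cv2
from workcell import manip
from scipy.spatial.transform import Rotation as R
def cap(n):
    s=manip.observe(); c=manip.capture(n)
    if n=="wrist":
        q=s["ee_rot"]; T=np.eye(4); T[:3,:3]=R.from_quat([q[1],q[2],q[3],q[0]]).as_matrix(); T[:3,3]=s["tool_pos"]
        c["world_from_camera"]=T@np.array(c["mount"])
    return c
def save(c,f): cv2.imwrite("pics/"+f,c["pixels"][:,:,::-1])
def pts(c):
    d=c["depth"]; f=192/np.tan(np.radians(c["vertical_fov"]/2))
    v,u=np.mgrid[:384,:512]; P=np.stack([(u-c["cx"])/f*d,(v-c["cy"])/f*d,d],-1)
    T=np.array(c["world_from_camera"]); return P@T[:3,:3].T+T[:3,3]
def ray(c,u,v,z):
    f=192/np.tan(np.radians(c["vertical_fov"]/2)); T=np.array(c["world_from_camera"])
    d=T[:3,:3]@np.array([(u-c["cx"])/f,(v-c["cy"])/f,1]); o=T[:3,3]; return o+d*(z-o[2])/d[2]
E
python3 - <<'E'
from h import *
for n in("top","scene"):
    c=cap(n); save(c,n+"0.png"); np.savez(n+"0.npz",**c); print(n,c["vertical_fov"],np.round(c["world_from_camera"],2).tolist())
s=manip.observe(); print(s)
E
```

```text
top 44.14853937842036 [[0.02, -0.99, 0.17, 0.18], [-1.0, -0.02, 0.02, -0.01], [-0.01, -0.17, -0.99, 1.59], [0.0, 0.0, 0.0, 1.0]]
scene 45.28308718430584 [[0.35, 0.81, -0.47, 1.04], [0.94, -0.31, 0.17, -0.21], [-0.01, -0.5, -0.86, 1.14], [0.0, 0.0, 0.0, 1.0]]
{'t': 0.1, 'joint_positions': array([-1.40741887e+00,  3.13389608e-01,  1.49830547e+00, -3.45219235e-06,
        1.33098259e+00, -2.23406537e-01]), 'qd': array([ 0.0011012 , -0.00321511, -0.0033316 , -0.00100804,  0.00121389,
       -0.0002004 ]), 'effort': array([ 2.43151917e-03, -4.02815473e+01, -2.52640003e+01,  6.94754999e-02,
        3.42938618e-02, -6.20658170e-05]), 'tool_pos': array([ 0.19798307, -0.48599314,  0.20974153]), 'ee_rot': array([-5.42312531e-04,  9.81357755e-01,  1.92189133e-01,  1.46049189e-05]), 'contact_force': array([-0.60947119, -0.87389394, -0.72500334]), 'moment': array([0.01954686, 0.03007588, 0.00829966]), 'grasp_force': 0.0, 'opening': 0.997798242357464}
```

View pics/top0.png

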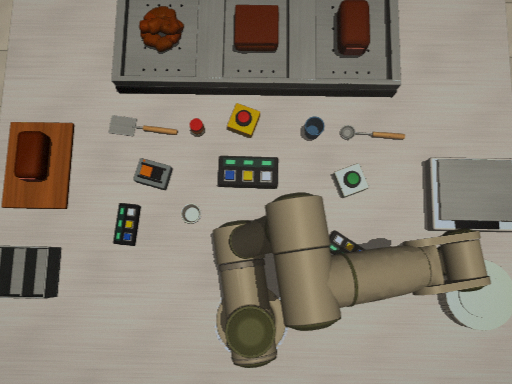

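View pics/scene0.png

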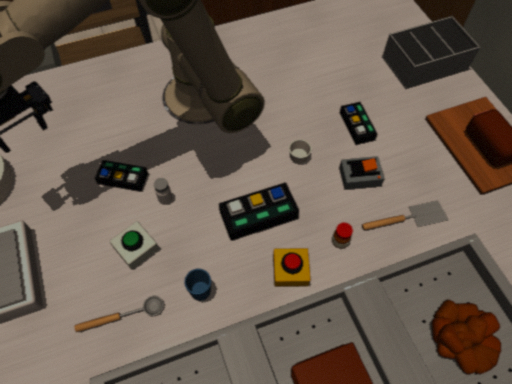

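The top view shows:
- **Lamp rocker:** at (153,173), with its orange half at about (147,171).
- **Blue keys:** there are three candidates. One is on the large timer at (230,175), one on a small timer at (128,237), and one on a small timer partly hidden by the arm at (343,243). I choose (230,175), on the largest timer.
- **Buttons:** green is at (352,179) and the red stop is at (244,118). The red at (197,127) is the jar cap.

The scene view agrees: orange (370,165), blue (278,194), green (132,240).

```bash
python3 - <<'E'
from h import *
top=np.load("top0.npz"); sc=np.load("scene0.npz")
rng={"orange":((5,170,120),(18,255,255)),"blue":((105,120,80),(125,255,255)),"green":((50,120,50),(75,255,255)),"yellow":((20,140,120),(32,255,255))}
seeds={"orange":[(147,171,.068),(370,165,.068)],"blue":[(230,175,.064),(278,194,.064)],"green":[(352,179,.067),(132,240,.067)],"yellow":[(246,175,.064),(257,200,.064)]}
for i,c in enumerate((top,sc)):
    hsv=cv2.cvtColor(c["pixels"],cv2.COLOR_RGB2HSV); P=pts(c)
    for k,(lo,hi) in rng.items():
        m=cv2.inRange(hsv,lo,hi); n,l,st,ce=cv2.connectedComponentsWithStats(m)
        u,v,z=seeds[k][i]; j=1+np.argmin(np.hypot(*(ce[1:]-[u,v]).T)+100*(st[1:,4]<15))
        print(i,k,ce[j].round(1),st[j,4],ray(c,*ce[j],z).round(4),"depth",np.median(P[l==j],0).round(4))
# box orientations from the top view: height mask
P=pts(top); m=((P[...,2]>.03)&(P[...,2]<.08)).astype(np.uint8)
n,l,st,ce=cv2.connectedComponentsWithStats(m)
for nme,(u,v) in {"lamp":(153,173),"timer":(248,172),"start":(352,179)}.items():
    j=l[v,u]; w=P[l==j][:,:2]; r=cv2.minAreaRect((w*1000).astype(np.float32)); print(nme,st[j],r)
im=cv2.resize(top["pixels"][140:215,120:390],None,fx=2.9,fy=2.9,interpolation=cv2.INTER_CUBIC)
cv2.imwrite("pics/crop.png",im[:,:,::-1])
E
```

```text
0 orange [145.6 170.2] 102 [0.475  0.3552 0.068 ] depth [0.4759 0.356  0.0654]
0 blue [229.4 174.6] 66 [0.466  0.0793 0.064 ] depth [0.4657 0.0802 0.0631]
0 green [352.5 178. ] 104 [ 0.4611 -0.3233  0.067 ] depth [ 0.461  -0.3235  0.0665]
0 yellow [247.5 175. ] 72 [0.4657 0.0196 0.064 ] depth [0.466  0.0197 0.0631]
1 orange [369.6 164.1] 116 [0.4772 0.356  0.068 ] depth [0.4761 0.3568 0.066 ]
1 blue [276.7 192. ] 82 [0.4669 0.0804 0.064 ] depth [0.4666 0.0804 0.0637]
1 green [130.3 238.2] 162 [ 0.4626 -0.323   0.067 ] depth [ 0.4622 -0.3229  0.0666]
1 yellow [256.2 198.7] 89 [0.4667 0.0209 0.064 ] depth [0.4664 0.021  0.0636]
lamp [133 158  38  31 796] ((471.89141845703125, 341.3507080078125), (112.43946075439453, 81.16793823242188), 74.87671661376953)
timer [ 217  156   61   32 1806] ((484.0003967285156, 20.975791931152344), (199.92037963867188, 101.98966217041016), 89.50706481933594)
start [333 163  36  34 743] ((461.25128173828125, -322.10614013671875), (90.12802124023438, 91.44303894042969), 21.86711311340332)
```

View pics/crop.png

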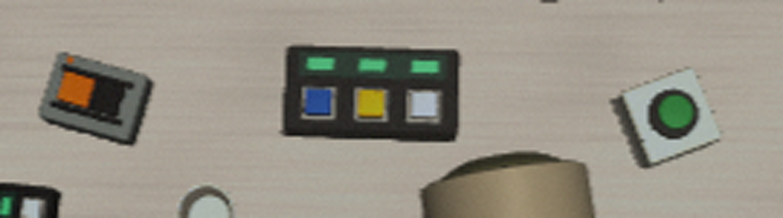

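The crop confirms the choices: orange half at (77,88), blue key at (318,102) on the largest timer, and green button at (675,112). I'll set out, shutting the fingers and turning them across the rocker on the way.

```bash
cat > go.py <<'E'
import sys; from h import *
s=manip.observe(); q=s["ee_rot"]; M=R.from_quat([q[1],q[2],q[3],q[0]]).as_matrix()
t=np.array([float(a) for a in sys.argv[1:4]]); p=s["tool_pos"]
print("t",s["t"],"pos",p.round(4),"F",np.round(s["contact_force"],1),"open",round(s["opening"],3),"tool y deg",np.degrees(np.arctan2(M[1,1],M[0,1])).round(1),"tool shift mm",(M.T@(t-p)*1000).round(1))
E
python3 -m inch '[[[30,0,0],-1,1],[[30,0,0],-1,1],[[30,0,0],-1,1],[[30,0,0],-1,1],[[30,0,0],-1,1],[[30,0,0],-1,1],[[30,0,0],-1,1],[[30,0,0],-1,1],[[30,0,0],-1,1],[[30,0,0],-1,1]]'; python3 go.py .474 .35 .18
```

```text
t: 0.93
tool_pos: [0.4054, -0.2805, 0.2099]
ee_rot: [-0.0, 0.807, 0.591, 0.0]
contact_force: [0.1, -0.5, -0.5]
opening: 0.269
grasp_force: 0.0
t 0.9333 pos [ 0.4054 -0.2805  0.2099] F [ 0.1 -0.5 -0.5] open 0.269 tool y deg -17.6 tool shift mm [ 621.8 -125.1   30.2]
```

```bash
python3 -m inch '[[[31,-6.2,0],-0.5,1],[[31,-6.2,0],0,1],[[31,-6.2,0],0,1],[[31,-6.2,0],0,1],[[31,-6.2,0],0,1],[[31,-6.2,0],0,1],[[31,-6.2,0],0,1],[[31,-6.2,0],0,1],[[31,-6.2,0],0,1],[[31,-6.2,0],0,1]]' >/dev/null; python3 -m inch '[[[31,-6.2,0],0,1],[[31,-6.2,0],0,1],[[31,-6.2,0],0,1],[[31,-6.2,0],0,1],[[31,-6.2,0],0,1],[[31,-6.2,0],0,1],[[31,-6.2,0],0,1],[[31,-6.2,0],0,1],[[15,0,0],0,1],[[0,0,0],0,1]]'; python3 go.py .477 .362 .18
python3 - <<'E'
from h import *
c=cap("wrist"); save(c,"w1.png"); np.savez("w1.npz",**c)
hsv=cv2.cvtColor(c["pixels"],cv2.COLOR_RGB2HSV); m=cv2.inRange(hsv,(5,170,100),(18,255,255)); n,l,st,ce=cv2.connectedComponentsWithStats(m); P=pts(c)
for j in range(1,n):
    if st[j,4]>100: print(ce[j],st[j],P[l==j].mean(0),cv2.minAreaRect((P[l==j][:,:2]*1000).astype(np.float32)))
E
```

```text
t: 2.6
tool_pos: [0.4498, 0.3024, 0.2095]
ee_rot: [-0.0, 0.794, 0.608, -0.0]
contact_force: [0.1, -0.2, -0.7]
opening: 0.006
grasp_force: 0.0
t 2.6 pos [0.4498 0.3024 0.2095] F [ 0.1 -0.2 -0.7] open 0.006 tool y deg -15.2 tool shift mm [64.7 10.7 29.5]
[268.35413153 110.87858347] [ 251   93   36   37 1186] [0.47587575 0.35667545 0.06723744] ((476.9759826660156, 360.6911926269531), (43.641998291015625, 32.270503997802734), 75.38483428955078)
```

View pics/w1.png

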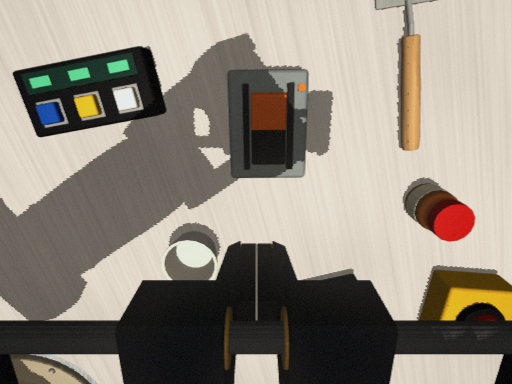

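The wrist view shows the orange half at (268,111), black half below it at (268,148), and the fingers aligned across the rocker. I'll press 3–4 mm outward of the orange centroid.

```bash
python3 -m inch '[[[21,3.5,10],0,1],[[21,3.5,10],0,1],[[21,3.5,10],0,1],[[0,0,25],0,1],[[0,0,25],0,1],[[0,0,25],0,1],[[0,0,15],0,1],[[0,0,0],0,1],[[0,0,0],0,1],[[0,0,0],0,1]]' >/dev/null; python3 go.py .477 .361 .059
```

```text
t 3.4833 pos [0.4776 0.3577 0.0917] F [0.2 0.1 0.8] open 0.003 tool y deg -15.4 tool shift mm [ 3.  -1.5 32.7]
```

```bash
python3 -m inch '[[[3,-1,5],0,1],[[0,0,5],0,1],[[0,0,4],0,1],[[0,0,3],0,1],[[0,0,3],0,1],[[0,0,3],0,1],[[0,0,3],0,1],[[0,0,3],0,1],[[0,0,2],0,1],[[0,0,0],0,1]]'>/dev/null; python3 go.py .477 .361 .059
```

```text
t 4.3167 pos [0.4765 0.3611 0.0587] F [ 0.7  0.1 -0.5] open 0.006 tool y deg -15.3 tool shift mm [ 0.   0.5 -0.3]
```

```bash
python3 -m inch '[[[0,0,1],0,1],[[0,0,1],0,1],[[0,0,0],0,1],[[0,0,0],0,1],[[0,0,0],0,1],[[0,0,0],0,1],[[0,0,0],0,1],[[0,0,0],0,1],[[0,0,0],0,1],[[0,0,0],0,1]]'>/dev/null; python3 go.py .477 .361 .059
```

```text
t 5.15 pos [0.4767 0.3612 0.0572] F [ 0.1  0.6 -0.4] open 0.006 tool y deg -15.3 tool shift mm [-0.1  0.4 -1.8]
```

```bash
python3 -m inch '[[[0,0,1],0,1],[[0,0,0],0,1],[[0,0,1],0,1],[[0,0,0],0,1],[[0,0,0],0,1],[[0,0,0],0,1],[[0,0,0],0,1],[[0,0,0],0,1],[[0,0,0],0,1],[[0,0,0],0,1]]'; python3 go.py .477 .361 .059
python3 - <<'E'
from h import *
c=cap("wrist"); save(c,"w2.png")
c=cap("scene"); cv2.imwrite("pics/s2.png",cv2.resize(c["pixels"][110:230,290:450],None,fx=4,fy=4,interpolation=cv2.INTER_CUBIC)[:,:,::-1])
E
```

```text
t: 5.98
tool_pos: [0.4767, 0.3612, 0.0552]
ee_rot: [0.0, 0.795, 0.606, 0.0]
contact_force: [0.3, -0.3, -0.2]
opening: 0.008
grasp_force: 0.0
t 5.9833 pos [0.4767 0.3612 0.0552] F [ 0.3 -0.3 -0.2] open 0.008 tool y deg -15.3 tool shift mm [-0.1  0.3 -3.8]
```

View pics/s2.png

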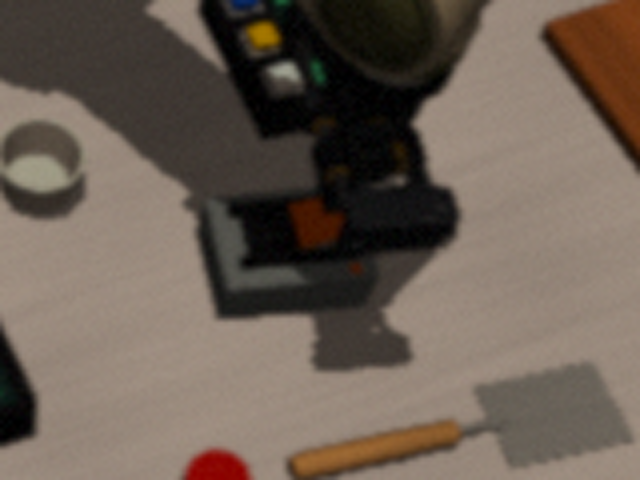

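The scene crop shows orange still visible at (315,220), with the gripper to its right. It isn't clear where the tips are, so I'll check the wrist view.

View pics/w2.png

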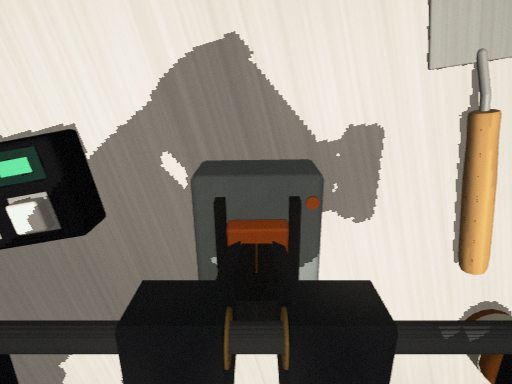

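The wrist view shows the tips between the rails on the orange half, with an orange strip still visible at (257,231). I'll measure the face heights.

```bash
python3 - <<'E'
from h import *
for n in("wrist","scene"):
    c=cap(n); hsv=cv2.cvtColor(c["pixels"],cv2.COLOR_RGB2HSV); m=cv2.inRange(hsv,(3,150,60),(18,255,255)); P=pts(c)
    a=np.array([.259,.966]); b=np.array([.966,-.259])
    w=(m>0)&(np.hypot(P[...,0]-.472,P[...,1]-.343)<.06)&(P[...,2]>.03)
    Q=P[w]; y=(Q[:,:2]-[.472,.343])@a*1000
    x=(Q[:,:2]-[.472,.343])@b*1000
    for k in range(-10,55,4):
        s=(y>=k)&(y<k+4)&(abs(x)<18)
        if s.sum(): print(n,k,s.sum(),"z",(Q[s,2].mean()*1000).round(1),"x",x[s].min().round(),x[s].max().round())
E
python3 -c "
import numpy as np
print('tcp along', (np.array([.4767,.3612])-[.472,.343])@[.259,.966]*1000)"
```

```text
wrist 14 9 z 65.6 x 16.0 17.0
wrist 18 185 z 67.4 x -16.0 17.0
wrist 22 353 z 68.9 x -17.0 17.0
wrist 26 495 z 70.5 x -16.0 17.0
wrist 30 457 z 65.4 x -16.0 17.0
wrist 34 2 z 167.6 x 7.0 7.0
wrist 38 48 z 168.3 x -8.0 7.0
wrist 42 81 z 168.0 x -8.0 7.0
wrist 46 140 z 164.8 x -8.0 7.0
wrist 50 1 z 162.8 x -7.0 -7.0
scene -2 7 z 62.2 x -7.0 9.0
scene 2 15 z 63.0 x -13.0 18.0
scene 6 15 z 64.8 x -10.0 16.0
scene 10 16 z 66.4 x -14.0 17.0
scene 14 12 z 66.8 x -17.0 17.0
scene 18 6 z 68.3 x 2.0 11.0
scene 22 3 z 67.2 x 4.0 12.0
scene 26 2 z 66.0 x 2.0 4.0
tcp along 18.798500000000004
```

The rocker hasn't moved. Next I'll measure where the fingertips really are.

```bash
python3 - <<'E'
from h import *
c=cap("wrist"); s=manip.observe(); P=pts(c); print("mount",np.round(c["mount"],3).tolist(),s["tool_pos"])
T=np.array(c["world_from_camera"]);
q=s["ee_rot"]; M=R.from_quat([q[1],q[2],q[3],q[0]]).as_matrix()
Q=(P-s["tool_pos"])@M*1000
for v in range(215,384,8): print(v,[Q[v,u].round(0).tolist() for u in(245,257,268)],c["depth"][v,257].round(3))
c=cap("scene"); P=pts(c); Q=(P-s["tool_pos"])@M*1000
m=(abs(Q[...,0])<40)&(abs(Q[...,1])<40)&(Q[...,2]>-60)&(Q[...,2]<15); d=c["pixels"].max(-1)<60
w=m&d; print(w.sum()); 
for k in range(-60,16,6):
    z=w&(Q[...,2]>=k)&(Q[...,2]<k+6)
    if z.sum(): print(k,z.sum(),Q[z].min(0).round(),Q[z].max(0).round())
E
```

```text
mount [[0.0, -0.946, -0.325, 0.085], [1.0, 0.001, -0.001, -0.0], [0.001, -0.325, 0.946, -0.174], [0.0, 0.0, 0.0, 1.0]] [0.47670319 0.36121262 0.05523198]
215 [[8.0, -7.0, 11.0], [9.0, 0.0, 10.0], [8.0, 7.0, 11.0]] 0.2
223 [[12.0, -6.0, -10.0], [12.0, 0.0, -9.0], [12.0, 6.0, -10.0]] 0.18
231 [[10.0, -6.0, -15.0], [10.0, 0.0, -15.0], [9.0, 6.0, -14.0]] 0.175
239 [[4.0, -6.0, -14.0], [4.0, 0.0, -13.0], [5.0, 6.0, -14.0]] 0.178
247 [[9.0, -6.0, -32.0], [9.0, 0.0, -32.0], [9.0, 6.0, -31.0]] 0.159
255 [[9.0, -5.0, -39.0], [10.0, 0.0, -41.0], [10.0, 5.0, -41.0]] 0.151
263 [[9.0, -5.0, -47.0], [9.0, 0.0, -47.0], [9.0, 5.0, -47.0]] 0.145
271 [[9.0, -5.0, -54.0], [6.0, 0.0, -48.0], [9.0, 5.0, -53.0]] 0.146
279 [[9.0, -5.0, -59.0], [2.0, 0.0, -48.0], [9.0, 5.0, -60.0]] 0.147
287 [[9.0, -5.0, -64.0], [-4.0, 0.0, -46.0], [9.0, 4.0, -65.0]] 0.15
295 [[9.0, -4.0, -70.0], [-7.0, 0.0, -47.0], [9.0, 4.0, -69.0]] 0.15
303 [[9.0, -4.0, -74.0], [-44.0, 0.0, -4.0], [8.0, 4.0, -72.0]] 0.203
311 [[5.0, -4.0, -74.0], [-49.0, 0.0, -6.0], [5.0, 4.0, -74.0]] 0.203
319 [[1.0, -4.0, -73.0], [-54.0, 0.0, -7.0], [1
[... 444 characters left out ...]
, 55.0], [-158.0, 10.0, 55.0]] 0.296
375 [[-169.0, -10.0, 56.0], [-168.0, 1.0, 55.0], [-168.0, 11.0, 56.0]] 0.299
383 [[-177.0, -11.0, 55.0], [-178.0, 1.0, 55.0], [-178.0, 11.0, 56.0]] 0.303
361
-60 4 [-11.   9. -58.] [ -8.  14. -55.]
-54 4 [-12.   2. -53.] [ -7.  14. -51.]
-48 5 [-11.   2. -48.] [ -6.  15. -44.]
-42 11 [-11.  -8. -42.] [ -1.  14. -37.]
-36 7 [-10.  -9. -35.] [ -5.  12. -32.]
-30 1 [ -8.  -6. -27.] [ -8.  -6. -27.]
-24 1 [  5.   7. -18.] [  5.   7. -18.]
-18 4 [-14. -13. -17.] [  6.  12. -12.]
-12 34 [-40. -18. -10.] [ 2. 18. -6.]
-6 92 [-40. -24.  -6.] [-0. 27. -0.]
0 46 [-39. -32.   0.] [26. 39.  6.]
6 119 [-40. -40.   6.] [32. 39. 12.]
12 33 [-34. -39.  12.] [32. 40. 15.]
```

The wrist depth shows the shut tips end about 28 mm short of the reported TCP, around z ≈ 0.083, so nothing has been touched yet. I'll move 3 mm outward and keep going down, watching the force.

```bash
python3 -m inch '[[[3,0,2],0,1],[[0,0,2],0,1],[[0,0,2],0,1],[[0,0,2],0,1],[[0,0,2],0,1],[[0,0,2],0,1],[[0,0,1],0,1],[[0,0,1],0,1],[[0,0,1],0,1],[[0,0,1],0,1]]'; python3 go.py .478 .364 .032
```

```text
t: 7.12
tool_pos: [0.4779, 0.3648, 0.0398]
ee_rot: [-0.0, 0.795, 0.606, 0.001]
contact_force: [-0.3, 3.6, 4.9]
opening: 0.007
grasp_force: 2.3
t 7.1167 pos [0.4779 0.3648 0.0398] F [-0.3  3.6  4.9] open 0.007 tool y deg -15.3 tool shift mm [-0.7  0.3  7.8]
```

Contact: 5 N. I'll keep pressing until it bottoms.

```bash
python3 -m inch '[[[0,0,1],0,1],[[0,0,1],0,1],[[0,0,1],0,1],[[0,0,1],0,1],[[0,0,1],0,1],[[0,0,1],0,1],[[0,0,1],0,1],[[0,0,0],0,1],[[0,0,0],0,1],[[0,0,0],0,1]]'; python3 go.py .478 .364 .032
```

```text
t: 7.95
tool_pos: [0.4773, 0.3638, 0.032]
ee_rot: [0.0, 0.795, 0.606, -0.0]
contact_force: [1.0, 0.6, 2.1]
opening: 0.006
grasp_force: 0.9
t 7.95 pos [0.4773 0.3638 0.032 ] F [1.  0.6 2.1] open 0.006 tool y deg -15.3 tool shift mm [ 0.3  0.6 -0. ]
```

```bash
python3 -m inch '[[[0,0,1],0,1],[[0,0,1],0,1],[[0,0,1],0,1],[[0,0,0],0,1],[[0,0,0],0,1],[[0,0,0],0,1],[[0,0,0],0,1],[[0,0,0],0,1],[[0,0,0],0,1],[[0,0,0],0,1]]'; python3 go.py .478 .364 .032
```

```text
t: 8.78
tool_pos: [0.4775, 0.3639, 0.0317]
ee_rot: [0.0, 0.795, 0.607, 0.0]
contact_force: [-7.2, -5.0, 24.6]
opening: 0.002
grasp_force: 12.3
t 8.7833 pos [0.4775 0.3639 0.0317] F [-7.2 -5.  24.6] open 0.002 tool y deg -15.3 tool shift mm [ 0.2  0.4 -0.3]
```

It bottomed at 25 N with z=0.0317, so the tips sit 28 mm above the reported TCP. I'll rise and check.

```bash
python3 -m inch '[[[0,0,-5],0,1],[[0,0,-15],0,1],[[0,0,-25],0,1],[[0,0,-25],0,1],[[0,0,-20],0,1],[[-20,0,-10],0,1],[[-20,0,0],0,1],[[-20,0,0],0,1],[[0,0,0],0,1],[[0,0,0],0,1]]'>/dev/null; python3 go.py .466 .080 .13
python3 - <<'E'
from h import *
c=cap("wrist"); hsv=cv2.cvtColor(c["pixels"],cv2.COLOR_RGB2HSV); m=cv2.inRange(hsv,(3,150,60),(18,255,255)); P=pts(c)
Q=P[(m>0)&(np.hypot(P[...,0]-.472,P[...,1]-.343)<.06)&(P[...,2]>.03)]; y=(Q[:,:2]-[.472,.343])@np.array([.259,.966])*1000
for k in range(-10,50,6):
    s=(y>=k)&(y<k+6)
    if s.sum(): print(k,s.sum(),(np.median(Q[s,2])*1000).round(1))
E
```

```text
t 9.6167 pos [0.4614 0.3057 0.129 ] F [0.1 1.  0.1] open 0.004 tool y deg -15.4 tool shift mm [-216.4   64.4   -0.9]
-10 86 237.8
-4 172 59.8
2 356 59.7
8 367 59.7
14 380 59.7
20 401 59.7
26 396 59.7
32 181 58.1
38 17 46.7
44 11 303.2
```

The rocker face is level at 59.7 mm, so the lamp is on. Now to the blue key at (0.4663, 0.080).

```bash
python3 -m inch '[[[-27,8,0],0,1],[[-27,8,0],0,1],[[-27,8,0],0,1],[[-27,8,0],0,1],[[-27,8,0],0,1],[[-27,8,0],0,1],[[-27,8,0],0,1],[[-27,8,0],0,1],[[0,0,0],0,1],[[0,0,0],0,1]]'>/dev/null; python3 go.py .4663 .080 .028
python3 - <<'E'
from h import *
c=cap("wrist"); save(c,"w3.png")
E
```

```text
t 10.5 pos [0.4666 0.0807 0.129 ] F [-0.5  0.4 -0.3] open 0.005 tool y deg -15.4 tool shift mm [ -0.8  -0.  101. ]
```

View pics/w3.png

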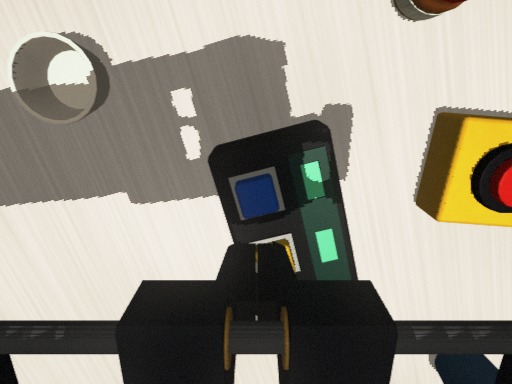

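The wrist view shows the blue key at (257,197), in line with the fingers, and yellow behind them. I'll go down close to it and check with a ray at the same time.

```bash
python3 - <<'E'
from h import *
c=cap("wrist"); print(ray(c,257,197,.064))
E
python3 -m inch '[[[-1,0,20],0,1],[[0,0,25],0,1],[[0,0,20],0,1],[[0,0,12],0,1],[[0,0,6],0,1],[[0,0,3],0,1],[[0,0,0],0,1],[[0,0,0],0,1],[[0,0,0],0,1],[[0,0,0],0,1]]'>/dev/null; python3 go.py .4663 .080 .028
```

```text
[0.46700353 0.08228475 0.064     ]
t 11.4333 pos [0.4664 0.0801 0.0439] F [ 0.7 -0.2 -0.1] open 0.005 tool y deg -15.3 tool shift mm [-0.1 -0.1 15.9]
```

```bash
python3 -m inch '[[[1,0,3],0,1],[[0,0,3],0,1],[[0,0,2],0,1],[[0,0,1],0,1],[[0,0,1],0,1],[[0,0,1],0,1],[[0,0,1],0,1],[[0,0,1],0,1],[[0,0,1],0,1],[[0,0,0],0,1]]'>/dev/null; python3 go.py .4663 .080 .028
```

```text
t 12.2667 pos [0.4662 0.081  0.029 ] F [0.2 0.9 0.4] open 0.007 tool y deg -15.3 tool shift mm [-0.9  0.4  1. ]
```

```bash
python3 -m inch '[[[0,0,1],0,1],[[0,0,1],0,1],[[0,0,1],0,1],[[0,0,1],0,1],[[0,0,0],0,1],[[0,0,0],0,1],[[0,0,0],0,1],[[0,0,0],0,1],[[0,0,0],0,1],[[0,0,0],0,1]]'>/dev/null; python3 go.py .4663 .080 .028
```

```text
t 13.1 pos [0.4664 0.081  0.0276] F [-14.5   0.3  36.5] open 0.005 tool y deg -15.3 tool shift mm [-1.   0.2 -0.4]
```

It bottomed at z=0.0276. I'll rise and check the key and the timer.

```bash
python3 -m inch '[[[0,0,-3],0,1],[[0,0,-8],0,1],[[0,0,-20],0,1],[[0,0,-25],0,1],[[0,0,-25],0,1],[[-20,0,-20],0,1],[[-20,0,0],0,1],[[-20,0,0],0,1],[[-20,0,0],0,1],[[0,0,0],0,1]]'>/dev/null; python3 go.py .462 -.323 .129
python3 - <<'E'
from h import *
c=cap("wrist"); P=pts(c); save(c,"w4.png"); hsv=cv2.cvtColor(c["pixels"],cv2.COLOR_RGB2HSV)
for nm,lo,hi in (("blue",(105,120,60),(125,255,255)),("yellow",(20,140,100),(32,255,255)),("grn",(60,80,80),(85,255,255))):
    m=cv2.inRange(hsv,lo,hi); n,l,st,ce=cv2.connectedComponentsWithStats(m)
    for j in range(1,n):
        if st[j,4]>150: print(nm,ce[j].round(),st[j,4],np.median(P[l==j],0).round(4))
E
```

```text
t 13.9333 pos [0.4446 0.0017 0.1264] F [ 0.5  0.5 -1.2] open 0.011 tool y deg -15.5 tool shift mm [-308.3  103.4   -2.4]
blue [257.  87.] 1753 [0.4668 0.0804 0.0555]
yellow [488.  72.] 4489 [0.6334 0.043  0.0444]
yellow [277. 168.] 1487 [0.4659 0.0212 0.0635]
grn [320.  71.] 1715 [0.5127 0.0792 0.0513]
grn [333. 153.] 883 [0.5101 0.0187 0.0516]
grn [344. 220.] 882 [ 0.5084 -0.0392  0.0515]
```

The blue key is in (55.5 mm against 63.5 mm for yellow) and the timer hasn't moved. On to the green button.

```bash
python3 -m inch '[[[-31,10.3,0],0,1],[[-31,10.3,0],0,1],[[-31,10.3,0],0,1],[[-31,10.3,0],0,1],[[-31,10.3,0],0,1],[[-31,10.3,0],0,1],[[-31,10.3,0],0,1],[[-31,10.3,0],0,1],[[0,0,0],0,1],[[0,0,0],0,1]]'>/dev/null; python3 go.py .462 -.323 .033
python3 - <<'E'
from h import *
c=cap("top"); P=pts(c)
c=cap("wrist"); P=pts(c); hsv=cv2.cvtColor(c["pixels"],cv2.COLOR_RGB2HSV); m=cv2.inRange(hsv,(50,120,50),(75,255,255)); n,l,st,ce=cv2.connectedComponentsWithStats(m)
for j in range(1,n):
    if st[j,4]>100: print(ce[j],st[j],np.median(P[l==j],0))
E
```

```text
t 14.8167 pos [ 0.4592 -0.2574  0.1257] F [-0.   0.1 -0.2] open 0.008 tool y deg -15.4 tool shift mm [-62.5  20.2  92.7]
[ 22.788 256.084] [ 17 245  13  23 250] [ 0.23574695 -0.26278018  0.03529782]
[297.12033195 267.41908714] [288 254  17  27 241] [ 0.47615965 -0.3199137   0.06661688]
[ 19.78538813 292.51598174] [ 14 283  13  20 219] [ 0.2138533  -0.29739687  0.03527396]
```

```bash
python3 -m inch '[[[-21,6.7,0],0,1],[[-21,6.7,0],0,1],[[-20.5,6.7,0],0,1],[[0,0,20],0,1],[[0,0,25],0,1],[[0,0,20],0,1],[[0,0,10],0,1],[[0,0,3],0,1],[[0,0,0],0,1],[[0,0,0],0,1]]'>/dev/null; python3 go.py .462 -.323 .033
```

```text
t 15.75 pos [ 0.4624 -0.3227  0.0494] F [0.  0.7 0.1] open 0.006 tool y deg -15.3 tool shift mm [-0.4 -0.4 16.4]
```

```bash
python3 -m inch '[[[0,0,4],0,1],[[0,0,4],0,1],[[0,0,2],0,1],[[0,0,2],0,1],[[0,0,1],0,1],[[0,0,1],0,1],[[0,0,1],0,1],[[0,0,1],0,1],[[0,0,1],0,1],[[0,0,0],0,1]]'>/dev/null; python3 go.py .462 -.323 .033; python3 -m inch '[[[0,0,1],0,1],[[0,0,1],0,1],[[0,0,0],0,1],[[0,0,0],0,1],[[0,0,0],0,1],[[0,0,0],0,1],[[0,0,0],0,1],[[0,0,0],0,1],[[0,0,0],0,1],[[0,0,0],0,1]]'>/dev/null; python3 go.py .462 -.323 .033
```

```text
t 16.5833 pos [ 0.4619 -0.3228  0.0328] F [-4.4  4.7 16.5] open 0.003 tool y deg -15.3 tool shift mm [-0.1  0.1 -0.2]
t 17.4167 pos [ 0.462  -0.3229  0.0325] F [-9.3  9.3 33.3] open 0.003 tool y deg -15.3 tool shift mm [-0.1 -0.  -0.5]
```

It bottomed at 33 N. I'll release, rise and check everything.

```bash
python3 -m inch '[[[0,0,-3],0,1],[[0,0,-8],0,1],[[0,0,-20],0,1],[[0,0,-25],0,1],[[0,0,-25],0,1],[[-20,0,-20],0,1],[[-20,0,0],0,1],[[-20,0,0],0,1],[[-20,0,0],0,1],[[0,0,0],0,1]]'>/dev/null; python3 -m inch '[[[0,0,0],0,1],[[0,0,0],0,1],[[0,0,0],0,1],[[0,0,0],0,1],[[0,0,0],0,1],[[0,0,0],0,1],[[0,0,0],0,1],[[0,0,0],0,1],[[0,0,0],0,1],[[0,0,0],0,1]]'>/dev/null; python3 go.py .46 -.4 .13
python3 - <<'E'
from h import *
c=cap("scene"); save(c,"s9.png"); P=pts(c); hsv=cv2.cvtColor(c["pixels"],cv2.COLOR_RGB2HSV)
for nm,lo,hi in (("or",(5,150,100),(18,255,255)),("blue",(105,120,60),(125,255,255)),("yellow",(20,140,100),(32,255,255)),("grn",(50,120,50),(75,255,255)),("red",(0,180,100),(4,255,255))):
    m=cv2.inRange(hsv,lo,hi); n,l,st,ce=cv2.connectedComponentsWithStats(m)
    for j in range(1,n):
        if 50<st[j,4]<400: print(nm,ce[j].round(),st[j,4],np.median(P[l==j],0).round(4))
E
```

```text
t 19.0833 pos [ 0.4406 -0.3998  0.1302] F [ 0.6 -0.9  0.1] open -0.0 tool y deg -15.3 tool shift mm [ 5.  18.7  0.2]
or [370. 165.] 125 [0.4763 0.3586 0.0606]
or [383. 222.] 213 [0.6323 0.3251 0.0188]
or [ 96. 322.] 269 [ 0.6269 -0.4565  0.0177]
blue [277. 194.] 92 [0.4672 0.0808 0.0559]
yellow [256. 199.] 108 [0.4661 0.0208 0.063 ]
grn [283. 208.] 82 [0.512  0.0805 0.0519]
grn [262. 215.] 84 [0.511  0.0213 0.0519]
grn [241. 221.] 84 [ 0.5108 -0.0389  0.0519]
red [344. 230.] 176 [0.6353 0.1974 0.0703]
red [292. 261.] 170 [0.6652 0.0395 0.0671]
```

View pics/s9.png

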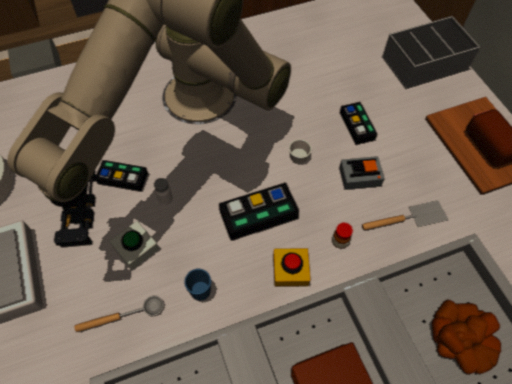

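The scene view shows the orange half level at (370,165), the blue key in at (277,194), the green button free at (132,240), and everything else where it stood. Handing in.

```bash
python3 -c "
from workcell import manip; print(manip.job_done())"
```

```text
the job is handed in; nothing more can be done
None
```

The job is handed in at about 19 s: the lamp rocker is on and the blue key is latched in (both confirmed by camera), and the green button was pressed until it bottomed and then let go, though its rise was not measured; nothing else was touched.

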